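# Finger-tighten a hose coupling, then nip it up with the tee wrench

## Task

Screw the two-lugged brass coupling on the small manifold clockwise by hand until it goes stiff, which is when its two lugs lie along the long sides of the manifold's plate, leaving the tee wrench alone meanwhile. Then fit the tee wrench over the coupling, fully down with the lugs in its notches, and turn it clockwise until the coupling is tight at its stop. Leave the wrench sitting upright on the coupling.

Things in the scene. Friction and masses are not known exactly. Their poses are not given: they have to be found in the camera images.
- manifold: Fixed grey steel plate 84 (its x) x 160 (its y, the long side) x 12 mm high; origin under its centre. It carries two brass outlets: the coupling at y = -38 mm and, at y = +38 mm, a low plain hexagon plug (30 mm across flats, top 34 mm above the worktop), which is not part of the job.
- coupling_top (a point): Centre of the top of the captive brass coupling, on its vertical axis, 75 mm above the worktop; turns with it. Upright hexagon 40 mm across flats, 45 mm high, one pair of flats facing this frame's +y/-y; 47 mm round collar at its lowest 14 mm. Two lugs at the foot along +x and -x, 12 mm wide, reach 43 mm from the axis, 31 to 45 mm below the top. Pinch the hexagon from above between the lugs.
- coupling (a joint): Hand-tightening turn of the coupling, rad, grows clockwise seen from above; 0 loose, 1.1 finger-tight, where the lugs lie along the plate's y axis. Runs lightly (0.04 N m) and stays where it is left. Starts between 0 and 0.4.
- seal (a joint): Final tightening turn, rad, clockwise on the same axis: 0 until the coupling is finger-tight, 1.0 at the firm stop, fully tight (lugs 1.0 rad past the plate's y axis). Stiff (0.2 N m); stays where it is left.
- tee_wrench: Loose steel wrench, 0.35 kg, upright; origin: centre of its open underside. Cup 72 mm outside, 60 inside, 56 deep to its ceiling; four rim notches 26 wide, 28 deep at its +x, +y, -x, -y. Cross bar along x, 100 x 14 x 16 mm, centre 98 mm above origin. Seated: ceiling on the coupling's top, origin 56 mm below it; 25 mm higher if lugs miss. Play 7 mm; turn it up to 0.25 rad more than the coupling.

How it is judged:
By the outcome, as a careful person would: the job done as asked, in the order asked, and still so for the second after the job is handed in, with the robot touching nothing.
It also fails if it takes over 51 s, if anything falls off the work surface, if the arm or the gripper's body presses on something with over 40 N, if the wrist force passes 120 N, or if a joint passes its speed limit or range.

## Robot

A 7-joint arm with a two-finger parallel gripper is mounted at the origin on a cart in front of the work surface, level with it; the furniture and walls round the work are solid. World frame = base frame: x ahead of the robot, y to its left, z up, the work surface at z = 0. Lengths are in m, angles in rad, forces in N, time in s.
With the tool pointing down it reaches from about 0.4 to 0.85 m from the base axis. Payload 4.4 kg.
Tool frame: the origin (TCP) lies midway between the tips of the shut fingers; the grasp point (between the pads) lies 19 mm behind it; z points along the fingers, y is the line along which they close (so a half turn about z gives the same grasp; the last joint's range is limited). The gripper opens to 94 mm and grips with 3 to 60 N. Pads are 16 mm wide; open, the fingers measure 119 mm over their backs; the gripper's body (75 mm by 177 mm) begins 78 mm behind the grasp point.
Start: joints at [1.219, 0.628, 0.038, 1.517, -0.027, 0.996, -0.02], TCP at [0.183, -0.624, 0.182] pointing down, gripper open.
Joint ranges: [-3.06, 3.06], [-0.37, 2.12], [-1.25, 1.32], [0.18, 2.47], [-1.1, 4.24], [0.23, 1.98], [-2.94, 2.94]. Speed limits (rad/s): [2.57, 2.57, 3.14, 3.14, 3.14, 3.14, 3.14].

## Interface

Orientations are given as a unit quaternion [x, y, z, w].
In Python, from workcell import manip gives the robot as it stands.
- The arm moves only by the tool step_arm, never from a script. Its argument "series" is a list of rows, each an object of numbers: "gripper": the closure, from -1 (fully open) to 1 (shut); "tx", "ty", "tz": the shift along the tool's x, y, z in m; "wx", "wy", "wz": the turn, a rotation vector about the tool's x, y, z in rad. In form: [{"gripper": .., "tx": .., "ty": .., "tz": .., "wx": .., "wy": .., "wz": ..}, ...]. A call has 1 to 20 rows; each row shifts and turns the commanded pose from where the row before left it, along the tool's axes as they then stand; what a row does not reach is not made up. A row lasts 1/12 s, in which the tool goes at most 41.7 mm and 7.16 degrees, less where a joint would pass 70% of its speed; a pose out of reach is approached as far as the arm can. A call with a gripper value outside its range is refused whole. The fingers move at their own pace and stop on an object; "squeeze" is the grip in N (left out, the last holds). Time passes only in rows, so rows that do not move let the fingers close. It gives the time, the measured TCP pose, the force, the opening and the grip force at its end, in the units of the state.
- manip.observe(): the state, without advancing time (a new reading comes with each control period).
- manip.grab_frame(name): name is "scene" or "top" or "wrist"; returns a dict with "color" (480x640x3 uint8, red, green, blue), "fov_y" (degrees; the focal length in pixels is half the picture's height over the tangent of half this angle, whatever the lens; pixels are square), "cx", "cy" (the principal point, pixels), "R" (3x3) and "t" (3): a world point X has camera coordinates R X + t; the wrist camera has in their place "hand_eye" (4x4, takes a point from camera to tool coordinates, whose origin is the TCP and whose axes are the flange's). Camera axes: x right, y down, z forward; pixel columns grow to the right and rows downward; lengths in m; the calibration is good to about 2 mm. A picture is of the moment at which its call begins: read the wrist's pose just before it. There is no depth.
- manip.job_done(): hands the job in; it is judged then, once.
The state is a dict: "time_s": time; "q": joint angles; "joint_velocities": joint speeds; "joint_torque": joint torques, N m; "tcp_pos": TCP position; "tcp_rot": TCP orientation; "ft_force": force on the tool from outside, world axes, zero at the start; "wrist_torque": the same for the moment, N m; "finger_gap": finger opening in m; "grasp_force": force on a finger pad.
Only numpy, scipy, OpenCV 4.12 (cv2) and the standard library are available. Lean on these libraries where they do the work, as an engineer would, in place of code of your own. Each camera call takes 0.05 s, during which the arm holds its last target. There are 200 camera calls.

## Working session

There is one attempt and no reset: what is moved stays moved. The work goes in short steps, Python scripts to look and compute and a tool call to move; the robot and the scene stay as the last step left them, time stands still between calls to the robot, and variables do not carry over. Pictures are saved under pics/ and viewed, at most 10 in all, crops included, and the job is handed in when it is done.

Besides the shell and the picture viewer there is one more tool, called after ">>>" by a JSON object that holds its "api" and its "payload", one argument or row to a line. step_arm: Moves the arm, as the interface text tells. Its arguments: {"type":"object","properties":{"series":{"type":"array","items":{"type":"object","properties":{"gripper":{"type":"number"},"tx":{"type":"number"},"ty":{"type":"number"},"tz":{"type":"number"},"wx":{"type":"number"},"wy":{"type":"number"},"wz":{"type":"number"}}}},"squeeze":{"type":"number"}},"required":["series"]}

```bash
mkdir -p pics; python3 - <<'E'
from workcell import manip
import cv2,numpy as np
s=manip.observe()
print({k:np.round(v,3) for k,v in s.items()})
for n in("scene","top","wrist"):
    f=manip.grab_frame(n); cv2.imwrite(f"pics/{n}0.png",f["color"][:,:,::-1])
    print(n,{k:np.round(v,4).tolist() for k,v in f.items() if k!="color"})
E
```

```text
{'time_s': np.float64(0.0), 'q': array([ 1.219,  0.629,  0.038,  1.518, -0.027,  0.996, -0.02 ]), 'joint_velocities': array([ 0.001, -0.001, -0.002, -0.001, -0.   ,  0.002, -0.001]), 'joint_torque': array([ 0.0000e+00, -5.4972e+01,  1.1440e+00, -1.8663e+01, -5.2000e-02,
        2.4000e-02,  0.0000e+00]), 'tcp_pos': array([ 0.183, -0.623,  0.182]), 'tcp_rot': array([ 0.99 ,  0.142, -0.   , -0.001]), 'ft_force': array([ 0.055, -0.654, -0.471]), 'wrist_torque': array([-0.02 , -0.034, -0.025]), 'grasp_force': np.float64(0.0), 'finger_gap': np.float64(0.094)}
scene {'fov_y': 49.3181, 'cx': 322.5805, 'cy': 233.9035, 'R': [[-0.8284, -0.5602, 0.0055], [-0.2057, 0.295, -0.9331], [0.5211, -0.7741, -0.3595]], 't': [0.5336, 0.134, 0.7666]}
top {'fov_y': 51.4997, 'cx': 316.1825, 'cy': 241.4293, 'R': [[-0.0254, -0.9989, -0.0401], [-0.9886, 0.031, -0.1474], [0.1484, 0.0359, -0.9883]], 't': [0.22, 0.5155, 0.8351]}
wrist {'fov_y': 69.4398, 'cx': 326.0682, 'cy': 234.638, 'hand_eye': [[-0.0013, -0.9592, -0.2828, 0.083], [1.0, -0.0013, -0.0001, 0.0002], [-0.0003, -0.2828, 0.9592, -0.2032], [0.0, 0.0, 0.0, 1.0]]}
```

View pics/scene0.png

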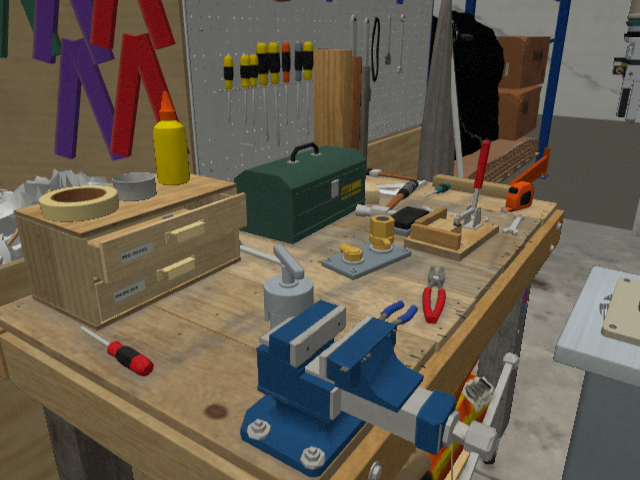

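View pics/top0.png

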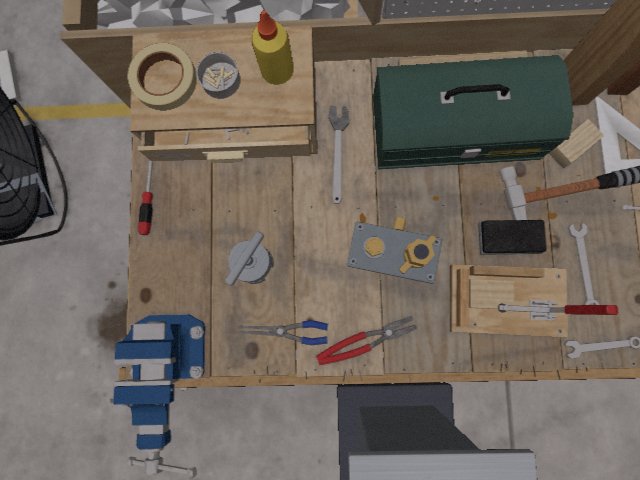

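The scene picture shows the coupling near (382,232), the plug near (351,253) and the wrench near (288,280). In the top picture they are near (420,252), (374,246) and (250,262). I'll enlarge these crops to pick points.

```bash
python3 - <<'E'
import cv2,numpy as np
t=cv2.imread("pics/top0.png");s=cv2.imread("pics/scene0.png")
def c(im,x,y,w,h,k):
    o=cv2.resize(im[y:y+h,x:x+w],None,fx=k,fy=k,interpolation=cv2.INTER_CUBIC)
    for i in range(0,w,10):
        cv2.line(o,(i*k,0),(i*k,8 if i%50 else 16),(0,0,255),1)
        if i%20==0: cv2.putText(o,str(x+i),(i*k,26),0,.35,(0,0,255))
    for i in range(0,h,10):
        cv2.line(o,(0,i*k),(8,i*k),(0,0,255),1)
        if i%20==0: cv2.putText(o,str(y+i),(10,i*k+4),0,.35,(0,0,255))
    return o
a=c(t,340,210,110,75,4)      #440x300
b=c(t,210,220,80,75,4)      #320x300
d=c(s,315,205,110,75,4)
e=c(s,240,235,80,75+10-10,4)
e=c(s,245,238,80,75,4)
im=np.vstack([np.hstack([a,b]),np.hstack([d,e])]);print(im.shape)
cv2.imwrite("pics/z.png",im)
E
```

```text
(600, 760, 3)
```

View pics/z.png

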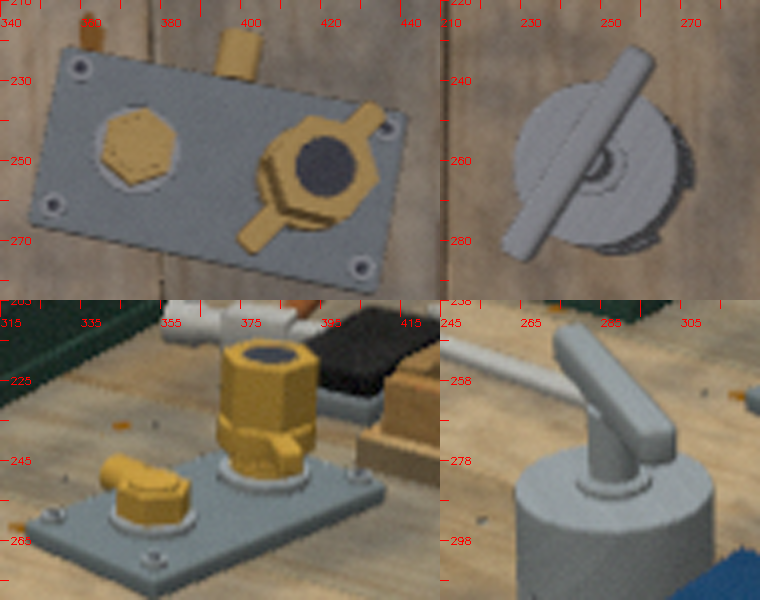

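```bash
cat > h.py <<'E'
import numpy as np
C={'scene':(49.3181,322.5805,233.9035,[[-0.8284,-0.5602,0.0055],[-0.2057,0.295,-0.9331],[0.5211,-0.7741,-0.3595]],[0.5336,0.134,0.7666]),
'top':(51.4997,316.1825,241.4293,[[-0.0254,-0.9989,-0.0401],[-0.9886,0.031,-0.1474],[0.1484,0.0359,-0.9883]],[0.22,0.5155,0.8351])}
def ray(n,p):
    fv,cx,cy,R,t=C[n];R=np.array(R);f=240/np.tan(np.radians(fv/2))
    return -R.T@np.array(t),R.T@np.array([(p[0]-cx)/f,(p[1]-cy)/f,1])
def tri(a,b):
    (o1,d1),(o2,d2)=a,b
    k=np.linalg.lstsq(np.c_[d1,-d2],o2-o1,rcond=None)[0];p,q=o1+k[0]*d1,o2+k[1]*d2
    return (p+q)/2,np.linalg.norm(p-q)
def at(r,z): return r[0]+r[1]*(z-r[0][2])/r[1][2]
E
python3 - <<'E'
from h import *
print('coup',tri(ray('top',(421.2,251.5)),ray('scene',(382.3,218.5))))
print('coup@75',at(ray('top',(421.2,251.5)),.075),at(ray('scene',(382.3,218.5)),.075))
print('bar',tri(ray('top',(244.4,258.4)),ray('scene',(289,257))),at(ray('top',(244.4,258.4)),.106))
print('plug',tri(ray('top',(374.5,246.2)),ray('scene',(353,250.5))))
ang=lambda a,b:np.arctan2(*(b-a)[1::-1])
P=[at(ray('top',p),.012) for p in((357.5,221.8),(442,237.5),(433.8,283),(347,265.5))]
for p in P:print(p)
print('plate ctr',sum(P)/4,'long',ang(P[1],P[0]),ang(P[2],P[3]))
L=[at(ray('top',p),.044) for p in((432.5,237.5),(402,270.7))];print('lugs',L,sum(L)/2,ang(*L))
B=[at(ray('top',p),.106) for p in((260,233.7),(228.7,283))];print('bar',B,ang(*B))
E
```

```text
coup (array([0.49301032, 0.02758826, 0.07457844]), np.float64(0.002440018798999843))
coup@75 [0.4940555  0.02819707 0.075     ] [0.4913159 0.0282251 0.075    ]
bar (array([0.48668416, 0.32086309, 0.10329395]), np.float64(0.0030467340229312434)) [0.4876495  0.32123369 0.106     ]
plug (array([0.51052717, 0.1018555 , 0.0313516 ]), np.float64(0.0020092116376974043))
[0.56009364 0.12982114 0.012     ]
[ 0.52617653 -0.02156577  0.012     ]
[ 0.44445582 -0.0019289   0.012     ]
[0.48038583 0.15177623 0.012     ]
plate ctr [0.50277795 0.06452567 0.012     ] long 1.3503933935561272 1.3411603921614246
lugs [array([0.52189179, 0.00182659, 0.044     ]), array([0.46536363, 0.05770298, 0.044     ])] [0.49362771 0.02976479 0.044     ] 2.3619928654318083
bar [array([0.52779945, 0.29522445, 0.106     ]), array([0.44815638, 0.34708968, 0.106     ])] 2.5643597020186304
```

The enlarged crops show the coupling's bore centre at top (421.2,251.5) and scene (382.3,218.5). The lug tips are at top (432.5,237.5) and (402,270.7), and the wrench bar runs between (260,233.7) and (228.7,283). I'll lift and yaw first.

>>> {"api": "step_arm", "payload": {
  "series": [
    {"gripper": -1, "tz": -0.008, "wz": -0.122},
    {"gripper": -1, "tz": -0.008, "wz": -0.122},
    {"gripper": -1, "tz": -0.008, "wz": -0.122},
    {"gripper": -1, "tz": -0.008, "wz": -0.122},
    {"gripper": -1, "tz": -0.008, "wz": -0.122},
    {"gripper": -1, "tz": -0.008, "wz": -0.122},
    {"gripper": -1, "tz": -0.008, "wz": -0.122},
    {"gripper": -1, "tz": -0.008, "wz": -0.122},
    {"gripper": -1, "tz": -0.008, "wz": -0.122},
    {"gripper": -1, "tz": -0.008, "wz": -0.122},
    {"gripper": -1, "tz": -0.008, "wz": -0.122},
    {"gripper": -1, "tz": -0.008, "wz": -0.122},
    {"gripper": -1, "tz": -0.008, "wz": -0.122},
    {"gripper": -1, "tz": -0.008, "wz": -0.122},
    {"gripper": -1, "tz": -0.008, "wz": -0.122},
    {"gripper": -1, "tz": -0.008, "wz": -0.122},
    {"gripper": -1, "tz": -0.008, "wz": -0.122}
  ]
}}

```text
invalid input at $.series[0]: expected keys gripper, tx, ty, tz, wx, wy, wz
```

```bash
cat > go.py <<'E'
import sys,numpy as np
from workcell import manip
from scipy.spatial.transform import Rotation as Ro
s=manip.observe();R=Ro.from_quat(s['tcp_rot']);g=np.array([float(a) for a in sys.argv[1:5]])
psi=lambda R:np.arctan2(R.as_matrix()[1,0],R.as_matrix()[0,0])
G=Ro.from_matrix([[np.cos(g[3]),np.sin(g[3]),0],[np.sin(g[3]),-np.cos(g[3]),0],[0,0,-1]])
r=lambda v:np.round(v,4)
print('t',r(s['time_s']),'pos',r(s['tcp_pos']),'psi',r(psi(R)),'q',r(s['q']),'F',r(s['ft_force']),'M',r(s['wrist_torque']),'gap',r(s['finger_gap']))
print('shift in tool now',r(R.inv().apply(g[:3]-s['tcp_pos'])),'turn',r((R.inv()*G).as_rotvec()))
E
python3 go.py 0.493 0.028 0.25 2.362
```

```text
t 0.15 pos [ 0.1831 -0.6231  0.1817] psi 0.2857 q [ 1.2192  0.6291  0.0385  1.5181 -0.0271  0.9963 -0.02  ] F [-0.854   0.1102  0.1539] M [-0.0564 -0.0056  0.0621] gap 0.0942
shift in tool now [ 0.4808 -0.5375 -0.0675] turn [-8.0000e-04 -1.5000e-03 -2.0763e+00]
```

>>> {"api": "step_arm", "payload": {
  "series": [
    {"gripper": -1, "tx": 0, "ty": 0, "tz": -0.008, "wx": 0, "wy": 0, "wz": -0.122},
    {"gripper": -1, "tx": 0, "ty": 0, "tz": -0.008, "wx": 0, "wy": 0, "wz": -0.122},
    {"gripper": -1, "tx": 0, "ty": 0, "tz": -0.008, "wx": 0, "wy": 0, "wz": -0.122},
    {"gripper": -1, "tx": 0, "ty": 0, "tz": -0.008, "wx": 0, "wy": 0, "wz": -0.122},
    {"gripper": -1, "tx": 0, "ty": 0, "tz": -0.008, "wx": 0, "wy": 0, "wz": -0.122},
    {"gripper": -1, "tx": 0, "ty": 0, "tz": -0.008, "wx": 0, "wy": 0, "wz": -0.122},
    {"gripper": -1, "tx": 0, "ty": 0, "tz": -0.008, "wx": 0, "wy": 0, "wz": -0.122},
    {"gripper": -1, "tx": 0, "ty": 0, "tz": -0.008, "wx": 0, "wy": 0, "wz": -0.122},
    {"gripper": -1, "tx": 0, "ty": 0, "tz": -0.008, "wx": 0, "wy": 0, "wz": -0.122},
    {"gripper": -1, "tx": 0, "ty": 0, "tz": -0.008, "wx": 0, "wy": 0, "wz": -0.122},
    {"gripper": -1, "tx": 0, "ty": 0, "tz": -0.008, "wx": 0, "wy": 0, "wz": -0.122},
    {"gripper": -1, "tx": 0, "ty": 0, "tz": -0.008, "wx": 0, "wy": 0, "wz": -0.122},
    {"gripper": -1, "tx": 0, "ty": 0, "tz": -0.008, "wx": 0, "wy": 0, "wz": -0.122},
    {"gripper": -1, "tx": 0, "ty": 0, "tz": -0.008, "wx": 0, "wy": 0, "wz": -0.122},
    {"gripper": -1, "tx": 0, "ty": 0, "tz": -0.008, "wx": 0, "wy": 0, "wz": -0.122},
    {"gripper": -1, "tx": 0, "ty": 0, "tz": -0.008, "wx": 0, "wy": 0, "wz": -0.122},
    {"gripper": -1, "tx": 0, "ty": 0, "tz": 0, "wx": 0, "wy": 0, "wz": -0.122}
  ]
}}

```text
time_s: 1.57
tcp_pos: [0.1835, -0.6243, 0.3118]
tcp_rot: [0.378, 0.926, -0.001, 0.001]
ft_force: [-0.1, -0.0, 0.6]
finger_gap: 0.0942
grasp_force: 0.0
```

```bash
python3 go.py 0.493 0.028 0.31 2.362
```

```text
t 1.5667 pos [ 0.1835 -0.6243  0.3118] psi 2.3655 q [ 1.5252  0.5676 -0.51    1.3174  0.2744  1.3234  1.8111] F [-0.0923 -0.038   0.5778] M [ 0.0003 -0.0839 -0.0024] gap 0.0942
shift in tool now [0.236  0.6823 0.0007] turn [-0.0009  0.0019  0.0035]
```

>>> {"api": "step_arm", "payload": {
  "series": [
    {"gripper": -1, "tx": 0.0131, "ty": 0.0379, "tz": 0, "wx": 0, "wy": 0, "wz": 0},
    {"gripper": -1, "tx": 0.0131, "ty": 0.0379, "tz": 0, "wx": 0, "wy": 0, "wz": 0},
    {"gripper": -1, "tx": 0.0131, "ty": 0.0379, "tz": 0, "wx": 0, "wy": 0, "wz": 0},
    {"gripper": -1, "tx": 0.0131, "ty": 0.0379, "tz": 0, "wx": 0, "wy": 0, "wz": 0},
    {"gripper": -1, "tx": 0.0131, "ty": 0.0379, "tz": 0, "wx": 0, "wy": 0, "wz": 0},
    {"gripper": -1, "tx": 0.0131, "ty": 0.0379, "tz": 0, "wx": 0, "wy": 0, "wz": 0},
    {"gripper": -1, "tx": 0.0131, "ty": 0.0379, "tz": 0, "wx": 0, "wy": 0, "wz": 0},
    {"gripper": -1, "tx": 0.0131, "ty": 0.0379, "tz": 0, "wx": 0, "wy": 0, "wz": 0},
    {"gripper": -1, "tx": 0.0131, "ty": 0.0379, "tz": 0, "wx": 0, "wy": 0, "wz": 0},
    {"gripper": -1, "tx": 0.0131, "ty": 0.0379, "tz": 0, "wx": 0, "wy": 0, "wz": 0},
    {"gripper": -1, "tx": 0.0131, "ty": 0.0379, "tz": 0, "wx": 0, "wy": 0, "wz": 0},
    {"gripper": -1, "tx": 0.0131, "ty": 0.0379, "tz": 0, "wx": 0, "wy": 0, "wz": 0},
    {"gripper": -1, "tx": 0.0131, "ty": 0.0379, "tz": 0, "wx": 0, "wy": 0, "wz": 0},
    {"gripper": -1, "tx": 0.0131, "ty": 0.0379, "tz": 0, "wx": 0, "wy": 0, "wz": 0},
    {"gripper": -1, "tx": 0.0131, "ty": 0.0379, "tz": 0, "wx": 0, "wy": 0, "wz": 0},
    {"gripper": -1, "tx": 0.0131, "ty": 0.0379, "tz": 0, "wx": 0, "wy": 0, "wz": 0},
    {"gripper": -1, "tx": 0.0131, "ty": 0.0379, "tz": 0, "wx": 0, "wy": 0, "wz": 0},
    {"gripper": -1, "tx": 0.0131, "ty": 0.0379, "tz": 0, "wx": 0, "wy": 0, "wz": 0}
  ]
}}

```text
time_s: 3.07
tcp_pos: [0.4969, 0.0282, 0.3103]
tcp_rot: [0.381, 0.924, -0.0, 0.0]
ft_force: [1.0, -0.6, -0.7]
finger_gap: 0.0941
grasp_force: 0.0
```

```bash
python3 go.py 0.493 0.028 0.048 2.362; python3 - <<'E'
from workcell import manip
import cv2,numpy as np
s=manip.observe();f=manip.grab_frame("wrist");cv2.imwrite("pics/w1.png",f["color"][:,:,::-1])
np.savez("w1.npz",p=s['tcp_pos'],r=s['tcp_rot'],H=f['hand_eye'])
E
```

```text
t 3.0667 pos [0.4969 0.0282 0.3103] psi 2.3593 q [ 0.4548  0.3525 -0.7857  1.7268  0.2686  1.1739  0.3832] F [ 1.0162 -0.6052 -0.6779] M [-0.0483 -0.175  -0.0378] gap 0.0941
shift in tool now [ 0.0028 -0.0028  0.2623] turn [-0.0005  0.0003 -0.0027]
```

View pics/w1.png

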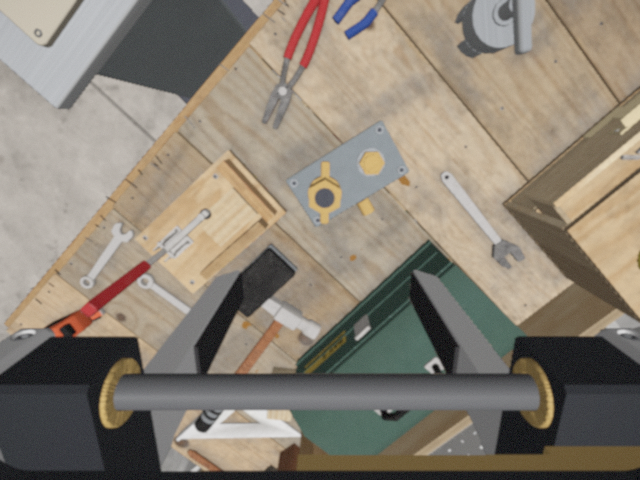

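The wrist view shows the coupling's bore at about (325,197). Its lugs run vertically, from (326,165) to (325,221), so the yaw is aligned.

```bash
cat >> h.py <<'E'
def wray(fn,p,fv=69.4398,cx=326.0682,cy=234.638):
    from scipy.spatial.transform import Rotation as Ro
    d=np.load(fn);R=Ro.from_quat(d['r']).as_matrix();f=240/np.tan(np.radians(fv/2));H=d['H']
    return d['p']+R@H[:3,3],R@H[:3,:3]@np.array([(p[0]-cx)/f,(p[1]-cy)/f,1])
E
python3 - <<'E'
from h import *
b=wray('w1.npz',(325,197));print(at(b,.075))
for a in (ray('top',(421.2,251.5)),ray('scene',(382.3,218.5))): print(tri(a,b))
L=[at(wray('w1.npz',p),.044) for p in((326,165),(325,221))];print(L,np.arctan2(*(L[0]-L[1])[1::-1]))
E
```

```text
[0.49390229 0.02928055 0.075     ]
(array([0.49095026, 0.03243861, 0.09925659]), np.float64(0.00023940131585582832))
(array([0.49264004, 0.02868634, 0.0750217 ]), np.float64(0.0027830681603009805))
[array([0.46823607, 0.05665309, 0.044     ]), array([0.52181463, 0.00128727, 0.044     ])] 2.3397906922283647
```

>>> {"api": "step_arm", "payload": {
  "series": [
    {"gripper": -1, "tx": 0.0028, "ty": -0.002, "tz": 0.035, "wx": 0, "wy": 0, "wz": 0},
    {"gripper": -1, "tx": 0, "ty": 0, "tz": 0.035, "wx": 0, "wy": 0, "wz": 0},
    {"gripper": -1, "tx": 0, "ty": 0, "tz": 0.035, "wx": 0, "wy": 0, "wz": 0},
    {"gripper": -1, "tx": 0, "ty": 0, "tz": 0.035, "wx": 0, "wy": 0, "wz": 0},
    {"gripper": -1, "tx": 0, "ty": 0, "tz": 0.035, "wx": 0, "wy": 0, "wz": 0},
    {"gripper": -1, "tx": 0, "ty": 0, "tz": 0.03, "wx": 0, "wy": 0, "wz": 0},
    {"gripper": -1, "tx": 0, "ty": 0, "tz": 0.025, "wx": 0, "wy": 0, "wz": 0},
    {"gripper": -1, "tx": 0, "ty": 0, "tz": 0.02, "wx": 0, "wy": 0, "wz": 0},
    {"gripper": -1, "tx": 0, "ty": 0, "tz": 0.01, "wx": 0, "wy": 0, "wz": 0},
    {"gripper": -1, "tx": 0, "ty": 0, "tz": 0, "wx": 0, "wy": 0, "wz": 0}
  ]
}}

```text
time_s: 3.95
tcp_pos: [0.4916, 0.0267, 0.0486]
tcp_rot: [0.381, 0.925, -0.001, -0.002]
ft_force: [-0.3, 0.4, 0.4]
finger_gap: 0.0938
grasp_force: 0.0
```

>>> {"api": "step_arm", "payload": {
  "series": [
    {"gripper": 1, "tx": 0, "ty": 0, "tz": 0, "wx": 0, "wy": 0, "wz": 0},
    {"gripper": 1, "tx": 0, "ty": 0, "tz": 0, "wx": 0, "wy": 0, "wz": 0},
    {"gripper": 1, "tx": 0, "ty": 0, "tz": 0, "wx": 0, "wy": 0, "wz": 0},
    {"gripper": 1, "tx": 0, "ty": 0, "tz": 0, "wx": 0, "wy": 0, "wz": 0},
    {"gripper": 1, "tx": 0, "ty": 0, "tz": 0, "wx": 0, "wy": 0, "wz": 0},
    {"gripper": 1, "tx": 0, "ty": 0, "tz": 0, "wx": 0, "wy": 0, "wz": 0}
  ],
  "squeeze": 15
}}

```text
time_s: 4.45
tcp_pos: [0.4936, 0.0271, 0.0509]
tcp_rot: [0.381, 0.925, 0.0, 0.001]
ft_force: [0.5, 0.3, -0.0]
finger_gap: 0.0579
grasp_force: 0.0
```

```bash
python3 go.py 0.4935 0.0288 0.049 1.346
```

```text
t 4.45 pos [0.4936 0.0271 0.0509] psi 2.3596 q [ 0.2516  0.6705 -0.5423  2.0544  0.6247  0.5809  0.0573] F [ 0.5104  0.2789 -0.038 ] M [-0.0351 -0.1546  0.0147] gap 0.0579
shift in tool now [0.0013 0.0011 0.0019] turn [1.1000e-03 4.0000e-04 1.0136e+00]
```

>>> {"api": "step_arm", "payload": {
  "series": [
    {"gripper": 1, "tx": 0.001, "ty": 0.001, "tz": 0, "wx": 0, "wy": 0, "wz": 0},
    {"gripper": 1, "tx": 0, "ty": 0, "tz": 0, "wx": 0, "wy": 0, "wz": 0},
    {"gripper": 1, "tx": 0, "ty": 0, "tz": 0, "wx": 0, "wy": 0, "wz": 0},
    {"gripper": 1, "tx": 0, "ty": 0, "tz": 0, "wx": 0, "wy": 0, "wz": 0},
    {"gripper": 1, "tx": 0, "ty": 0, "tz": 0, "wx": 0, "wy": 0, "wz": 0}
  ],
  "squeeze": 15
}}

```text
time_s: 4.87
tcp_pos: [0.4931, 0.0286, 0.0505]
tcp_rot: [0.381, 0.925, -0.0, -0.0]
ft_force: [0.2, -0.5, 1.8]
finger_gap: 0.039
grasp_force: 15.0
```

```bash
python3 go.py 0.4935 0.0288 0.049 1.346
```

```text
t 4.8667 pos [0.4931 0.0286 0.0505] psi 2.3598 q [ 0.2482  0.6714 -0.5418  2.0545  0.6244  0.5811  0.0546] F [ 0.2377 -0.4867  1.7836] M [ 0.0028  0.0097 -0.0294] gap 0.039
shift in tool now [-0.0001  0.0004  0.0015] turn [-1.0000e-04  1.0000e-04  1.0138e+00]
```

>>> {"api": "step_arm", "payload": {
  "series": [
    {"gripper": 1, "tx": 0, "ty": 0, "tz": 0, "wx": 0, "wy": 0, "wz": 0.09},
    {"gripper": 1, "tx": 0, "ty": 0, "tz": 0, "wx": 0, "wy": 0, "wz": 0.09},
    {"gripper": 1, "tx": 0, "ty": 0, "tz": 0, "wx": 0, "wy": 0, "wz": 0.09},
    {"gripper": 1, "tx": 0, "ty": 0, "tz": 0, "wx": 0, "wy": 0, "wz": 0.09},
    {"gripper": 1, "tx": 0, "ty": 0, "tz": 0, "wx": 0, "wy": 0, "wz": 0.09},
    {"gripper": 1, "tx": 0, "ty": 0, "tz": 0, "wx": 0, "wy": 0, "wz": 0.09},
    {"gripper": 1, "tx": 0, "ty": 0, "tz": 0, "wx": 0, "wy": 0, "wz": 0.09},
    {"gripper": 1, "tx": 0, "ty": 0, "tz": 0, "wx": 0, "wy": 0, "wz": 0.09},
    {"gripper": 1, "tx": 0, "ty": 0, "tz": 0, "wx": 0, "wy": 0, "wz": 0.09},
    {"gripper": 1, "tx": 0, "ty": 0, "tz": 0, "wx": 0, "wy": 0, "wz": 0.09},
    {"gripper": 1, "tx": 0, "ty": 0, "tz": 0, "wx": 0, "wy": 0, "wz": 0.05},
    {"gripper": 1, "tx": 0, "ty": 0, "tz": 0, "wx": 0, "wy": 0, "wz": 0}
  ],
  "squeeze": 15
}}

```text
time_s: 5.87
tcp_pos: [0.4933, 0.0286, 0.0505]
tcp_rot: [0.762, 0.648, -0.0, 0.0]
ft_force: [-0.1, 0.6, 1.6]
finger_gap: 0.0394
grasp_force: 15.0
```

```bash
python3 go.py 0.4935 0.0288 0.049 1.346
```

```text
t 5.8667 pos [0.4933 0.0286 0.0505] psi 1.4087 q [ 0.0752  0.6301 -0.2795  2.0592  0.3492  0.4964 -0.6245] F [-0.0631  0.6298  1.6449] M [-0.0636 -0.024  -0.0229] gap 0.0394
shift in tool now [0.0002 0.0001 0.0015] turn [0.0004 0.0003 0.0627]
```

>>> {"api": "step_arm", "payload": {
  "series": [
    {"gripper": 1, "tx": 0, "ty": 0, "tz": 0, "wx": 0, "wy": 0, "wz": 0.02},
    {"gripper": 1, "tx": 0, "ty": 0, "tz": 0, "wx": 0, "wy": 0, "wz": 0.02}
  ]
}}

```text
time_s: 6.03
tcp_pos: [0.4933, 0.0286, 0.0505]
tcp_rot: [0.775, 0.632, 0.0, 0.0]
ft_force: [0.4, -0.8, 2.8]
finger_gap: 0.0392
grasp_force: 15.0
```

```bash
python3 go.py 0.4935 0.0288 0.049 1.346
```

```text
t 6.0333 pos [0.4933 0.0286 0.0505] psi 1.3694 q [ 0.0689  0.6292 -0.2696  2.0593  0.3368  0.494  -0.6514] F [ 0.3589 -0.7953  2.7707] M [-0.1115 -0.0033  0.0594] gap 0.0392
shift in tool now [0.0002 0.0001 0.0015] turn [ 0.0002 -0.0002  0.0234]
```

>>> {"api": "step_arm", "payload": {
  "series": [
    {"gripper": 1, "tx": 0, "ty": 0, "tz": 0, "wx": 0, "wy": 0, "wz": 0.02}
  ]
}}

```text
time_s: 6.12
tcp_pos: [0.4934, 0.0286, 0.0505]
tcp_rot: [0.781, 0.624, 0.0, 0.0]
ft_force: [0.4, -0.5, 2.0]
finger_gap: 0.0391
grasp_force: 14.9
```

```bash
python3 go.py 0.4935 0.0288 0.049 1.346
```

```text
t 6.1167 pos [0.4934 0.0286 0.0505] psi 1.3488 q [ 0.0652  0.6286 -0.2641  2.0594  0.3302  0.4926 -0.6654] F [ 0.4437 -0.4736  1.9937] M [-0.0499 -0.002   0.1745] gap 0.0391
shift in tool now [0.0002 0.0001 0.0015] turn [ 0.0003 -0.0003  0.0028]
```

>>> {"api": "step_arm", "payload": {
  "series": [
    {"gripper": 1, "tx": 0, "ty": 0, "tz": 0, "wx": 0, "wy": 0, "wz": 0.01}
  ]
}}

```text
time_s: 6.2
tcp_pos: [0.4934, 0.0286, 0.0505]
tcp_rot: [0.784, 0.621, 0.0, 0.0]
ft_force: [0.6, -0.7, 3.2]
finger_gap: 0.0391
grasp_force: 15.0
```

```bash
python3 go.py 0.4935 0.0288 0.049 1.346
```

```text
t 6.2 pos [0.4934 0.0286 0.0505] psi 1.3392 q [ 0.0632  0.6284 -0.2613  2.0595  0.3272  0.4921 -0.672 ] F [ 0.6247 -0.7021  3.2069] M [-0.0687 -0.0125  0.1798] gap 0.0391
shift in tool now [0.0002 0.0001 0.0015] turn [ 0.0003 -0.0001 -0.0068]
```

>>> {"api": "step_arm", "payload": {
  "series": [
    {"gripper": 1, "tx": 0, "ty": 0, "tz": 0, "wx": 0, "wy": 0, "wz": 0.01}
  ]
}}

```text
time_s: 6.28
tcp_pos: [0.4934, 0.0286, 0.0505]
tcp_rot: [0.787, 0.617, 0.0, 0.0]
ft_force: [-0.1, -0.1, 2.7]
finger_gap: 0.0391
grasp_force: 15.0
```

```bash
python3 go.py 0.4935 0.0288 0.049 1.346
```

```text
t 6.2833 pos [0.4934 0.0286 0.0505] psi 1.3296 q [ 0.0613  0.6281 -0.2586  2.0596  0.324   0.4914 -0.6785] F [-0.0543 -0.0832  2.7071] M [-0.1017 -0.0601  0.1944] gap 0.0391
shift in tool now [0.0002 0.0001 0.0015] turn [ 0.0003 -0.0001 -0.0164]
```

>>> {"api": "step_arm", "payload": {
  "series": [
    {"gripper": -1, "tx": 0, "ty": 0, "tz": 0, "wx": 0, "wy": 0, "wz": 0},
    {"gripper": -1, "tx": 0, "ty": 0, "tz": 0, "wx": 0, "wy": 0, "wz": 0},
    {"gripper": -1, "tx": 0, "ty": 0, "tz": 0, "wx": 0, "wy": 0, "wz": 0},
    {"gripper": -1, "tx": 0, "ty": 0, "tz": 0, "wx": 0, "wy": 0, "wz": 0},
    {"gripper": -1, "tx": 0, "ty": 0, "tz": -0.015, "wx": 0, "wy": 0, "wz": 0},
    {"gripper": -1, "tx": 0, "ty": 0, "tz": -0.03, "wx": 0, "wy": 0, "wz": 0},
    {"gripper": -1, "tx": 0, "ty": 0, "tz": -0.04, "wx": 0, "wy": 0, "wz": 0},
    {"gripper": -1, "tx": 0, "ty": 0, "tz": -0.04, "wx": 0, "wy": 0, "wz": 0},
    {"gripper": -1, "tx": 0, "ty": 0, "tz": -0.04, "wx": 0, "wy": 0, "wz": 0},
    {"gripper": -1, "tx": 0, "ty": 0, "tz": -0.01, "wx": 0, "wy": 0, "wz": -0.12},
    {"gripper": -1, "tx": 0, "ty": 0, "tz": -0.01, "wx": 0, "wy": 0, "wz": -0.12},
    {"gripper": -1, "tx": 0, "ty": 0, "tz": -0.01, "wx": 0, "wy": 0, "wz": -0.12},
    {"gripper": -1, "tx": 0, "ty": 0, "tz": -0.01, "wx": 0, "wy": 0, "wz": -0.12},
    {"gripper": -1, "tx": 0, "ty": 0, "tz": 0, "wx": 0, "wy": 0, "wz": -0.12},
    {"gripper": -1, "tx": 0, "ty": 0, "tz": 0, "wx": 0, "wy": 0, "wz": -0.12},
    {"gripper": -1, "tx": 0, "ty": 0, "tz": 0, "wx": 0, "wy": 0, "wz": -0.12},
    {"gripper": -1, "tx": 0, "ty": 0, "tz": 0, "wx": 0, "wy": 0, "wz": -0.12},
    {"gripper": -1, "tx": 0, "ty": 0, "tz": 0, "wx": 0, "wy": 0, "wz": -0.12},
    {"gripper": -1, "tx": 0, "ty": 0, "tz": 0, "wx": 0, "wy": 0, "wz": -0.12}
  ]
}}

```text
time_s: 7.87
tcp_pos: [0.4929, 0.0284, 0.2553]
tcp_rot: [0.298, 0.954, -0.0, -0.0]
ft_force: [-0.2, 0.6, -0.2]
finger_gap: 0.0941
grasp_force: 0.0
```

```bash
python3 go.py 0.487 0.321 0.26 2.564; python3 - <<'E'
from workcell import manip
import cv2,numpy as np
s=manip.observe();f=manip.grab_frame("wrist");cv2.imwrite("pics/w2.png",f["color"][:,:,::-1])
np.savez("w2.npz",p=s['tcp_pos'],r=s['tcp_rot'],H=f['hand_eye'])
E
```

```text
t 7.8667 pos [0.4929 0.0284 0.2553] psi 2.5355 q [ 0.3837  0.3829 -0.6902  1.8288  0.2812  1.0299  0.5472] F [-0.1556  0.5913 -0.1838] M [ 0.0615 -0.1027  0.0277] gap 0.0941
shift in tool now [ 0.1715  0.2371 -0.0048] turn [-0.0003 -0.0002 -0.0285]
```

View pics/w2.png

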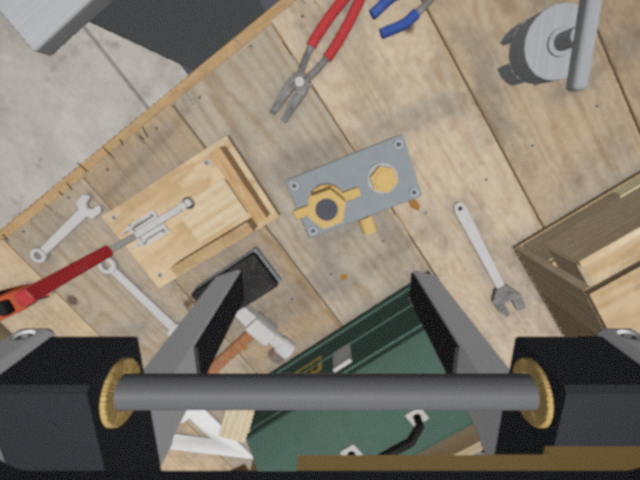

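The wrist view shows the coupling bore at (327,209) and its lugs from (297,213) to (357,192). They run parallel to the plate's long edges, so it is finger-tight. Next I hover over the wrench.

>>> {"api": "step_arm", "payload": {
  "series": [
    {"gripper": -1, "tx": 0.0214, "ty": 0.0296, "tz": 0, "wx": 0, "wy": 0, "wz": 0},
    {"gripper": -1, "tx": 0.0214, "ty": 0.0296, "tz": 0, "wx": 0, "wy": 0, "wz": 0},
    {"gripper": -1, "tx": 0.0214, "ty": 0.0296, "tz": 0, "wx": 0, "wy": 0, "wz": 0},
    {"gripper": -1, "tx": 0.0214, "ty": 0.0296, "tz": 0, "wx": 0, "wy": 0, "wz": 0},
    {"gripper": -1, "tx": 0.0214, "ty": 0.0296, "tz": 0, "wx": 0, "wy": 0, "wz": 0},
    {"gripper": -1, "tx": 0.0214, "ty": 0.0296, "tz": 0, "wx": 0, "wy": 0, "wz": 0},
    {"gripper": -1, "tx": 0.0214, "ty": 0.0296, "tz": 0, "wx": 0, "wy": 0, "wz": 0},
    {"gripper": -1, "tx": 0.0214, "ty": 0.0296, "tz": 0, "wx": 0, "wy": 0, "wz": 0},
    {"gripper": -1, "tx": 0, "ty": 0, "tz": 0, "wx": 0, "wy": 0, "wz": -0.028}
  ]
}}

```text
time_s: 8.67
tcp_pos: [0.4859, 0.33, 0.2556]
tcp_rot: [0.284, 0.959, 0.003, -0.002]
ft_force: [-0.8, 0.5, 0.9]
finger_gap: 0.0941
grasp_force: 0.0
```

```bash
python3 go.py 0.487 0.321 0.09 2.564; python3 - <<'E'
from workcell import manip
import cv2,numpy as np
s=manip.observe();f=manip.grab_frame("wrist");cv2.imwrite("pics/w3.png",f["color"][:,:,::-1])
np.savez("w3.npz",p=s['tcp_pos'],r=s['tcp_rot'],H=f['hand_eye'])
from h import *
L=[at(wray('w2.npz',p),.044) for p in((297,213),(357,192))];print('lug',np.arctan2(*(L[1]-L[0])[1::-1]))
L=[at(wray('w2.npz',p),.012) for p in((288,180),(402,136))];print('plate',np.arctan2(*(L[1]-L[0])[1::-1]))
print('coup',at(wray('w2.npz',(327,209)),.075))
E
```

```text
t 8.6667 pos [0.4859 0.33   0.2556] psi 2.5654 q [-0.2077  0.5365 -0.693   1.5915  0.3608  1.1422  0.013 ] F [-0.7955  0.4781  0.8716] M [ 0.069  -0.101   0.0359] gap 0.0941
shift in tool now [-0.0066 -0.0078  0.1655] turn [ 0.0051 -0.005   0.0014]
lug 1.3049091553150327
plate 1.3266294830510683
coup [0.49406227 0.0289015  0.075     ]
```

View pics/w3.png

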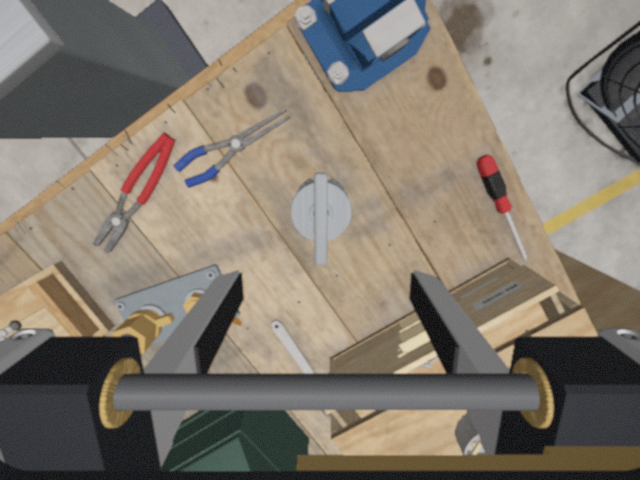

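The wrench bar runs vertically in the picture, from (320,176) to (320.5,262), with the cup centred near (321,210).

```bash
python3 - <<'E'
from h import *
L=[at(wray('w3.npz',p),.106) for p in((320,175.5),(320.5,262))];print('bar',L,np.arctan2(*(L[0]-L[1])[1::-1]),sum(L)/2)
b=wray('w3.npz',(320.3,217.5))
print(tri(b,ray('scene',(289,257))),tri(b,ray('top',(244.4,258.4))))
E
python3 go.py 0.487 0.321 0.09 2.564
```

```text
bar [array([0.44842581, 0.34805994, 0.106     ]), array([0.52662148, 0.29721479, 0.106     ])] 2.5650559636041197 [0.48752364 0.32263737 0.106     ]
(array([0.48431658, 0.32343485, 0.10456319]), np.float64(0.0024114605455680884)) (array([0.4880425 , 0.322997  , 0.09513879]), np.float64(0.0018502975253817898))
t 8.7167 pos [0.4869 0.3256 0.2551] psi 2.5652 q [-0.2036  0.5354 -0.6911  1.5941  0.3622  1.1435  0.0171] F [ 0.1643 -0.2114 -0.3269] M [-0.0091 -0.2036  0.0223] gap 0.0942
shift in tool now [-0.003  -0.0041  0.1651] turn [ 0.0015 -0.0026  0.0012]
```

>>> {"api": "step_arm", "payload": {
  "series": [
    {"gripper": -1, "tx": 0.0008, "ty": 0.0012, "tz": 0.02, "wx": 0, "wy": 0, "wz": 0},
    {"gripper": -1, "tx": 0, "ty": 0, "tz": 0.035, "wx": 0, "wy": 0, "wz": 0},
    {"gripper": -1, "tx": 0, "ty": 0, "tz": 0.035, "wx": 0, "wy": 0, "wz": 0},
    {"gripper": -1, "tx": 0, "ty": 0, "tz": 0.035, "wx": 0, "wy": 0, "wz": 0},
    {"gripper": -0.5, "tx": 0, "ty": 0, "tz": 0.025, "wx": 0, "wy": 0, "wz": 0},
    {"gripper": -0.5, "tx": 0, "ty": 0, "tz": 0.015, "wx": 0, "wy": 0, "wz": 0},
    {"gripper": -0.3, "tx": 0, "ty": 0, "tz": 0, "wx": 0, "wy": 0, "wz": 0},
    {"gripper": -0.1, "tx": 0, "ty": 0, "tz": 0, "wx": 0, "wy": 0, "wz": 0}
  ]
}}

```text
time_s: 9.38
tcp_pos: [0.4891, 0.3207, 0.09]
tcp_rot: [0.289, 0.957, -0.001, -0.0]
ft_force: [1.1, 0.1, -0.0]
finger_gap: 0.0711
grasp_force: 0.0
```

```bash
python3 go.py 0.4872 0.3225 0.089 2.565
```

```text
t 9.3833 pos [0.4891 0.3207 0.09  ] psi 2.5553 q [-0.2678  0.7136 -0.5824  1.7797  0.5212  0.8091 -0.1233] F [ 1.0674  0.136  -0.0049] M [ 0.0586 -0.133   0.008 ] gap 0.0711
shift in tool now [0.0025 0.0004 0.001 ] turn [-0.0019 -0.0002 -0.0097]
```

>>> {"api": "step_arm", "payload": {
  "series": [
    {"gripper": 1, "tx": 0.002, "ty": 0, "tz": 0.001, "wx": 0, "wy": 0, "wz": -0.008},
    {"gripper": 1, "tx": 0, "ty": 0, "tz": 0, "wx": 0, "wy": 0, "wz": 0},
    {"gripper": 1, "tx": 0, "ty": 0, "tz": 0, "wx": 0, "wy": 0, "wz": 0},
    {"gripper": 1, "tx": 0, "ty": 0, "tz": 0, "wx": 0, "wy": 0, "wz": 0},
    {"gripper": 1, "tx": 0, "ty": 0, "tz": 0, "wx": 0, "wy": 0, "wz": 0},
    {"gripper": 1, "tx": 0, "ty": 0, "tz": 0, "wx": 0, "wy": 0, "wz": 0},
    {"gripper": 1, "tx": 0, "ty": 0, "tz": 0, "wx": 0, "wy": 0, "wz": 0},
    {"gripper": 1, "tx": 0, "ty": 0, "tz": 0, "wx": 0, "wy": 0, "wz": 0},
    {"gripper": 1, "tx": 0, "ty": 0, "tz": 0, "wx": 0, "wy": 0, "wz": 0},
    {"gripper": 1, "tx": 0, "ty": 0, "tz": 0, "wx": 0, "wy": 0, "wz": 0},
    {"gripper": 1, "tx": 0, "ty": 0, "tz": 0, "wx": 0, "wy": 0, "wz": 0},
    {"gripper": 1, "tx": 0, "ty": 0, "tz": 0, "wx": 0, "wy": 0, "wz": 0}
  ],
  "squeeze": 40
}}

```text
time_s: 10.38
tcp_pos: [0.4874, 0.3233, 0.0893]
tcp_rot: [0.284, 0.959, -0.0, -0.0]
ft_force: [0.0, 0.5, 0.0]
finger_gap: 0.0004
grasp_force: 0.0
```

```bash
python3 go.py 0.4872 0.3225 0.089 2.917
```

```text
t 10.3833 pos [0.4874 0.3233 0.0893] psi 2.5657 q [-0.2713  0.7141 -0.5843  1.7821  0.5246  0.8057 -0.121 ] F [0.0083 0.4874 0.039 ] M [-0.0007 -0.1524 -0.0191] gap 0.0004
shift in tool now [-0.0003 -0.0008  0.0003] turn [-0.000e+00 -1.000e-04 -3.513e-01]
```

The fingers closed on nothing, so I'll look.

```bash
python3 - <<'E'
from workcell import manip
import cv2,numpy as np
s=manip.observe();np_=s
a=manip.grab_frame("wrist");b=manip.grab_frame("scene");t=manip.grab_frame("top")
np.savez("w4.npz",p=s['tcp_pos'],r=s['tcp_rot'],H=a['hand_eye'])
A=a["color"][:,:,::-1];cv2.imwrite("pics/w4.png",A)
S=cv2.resize(b["color"][210:330,210:370,::-1],(400,300),interpolation=2)
T=cv2.resize(t["color"][190:310,170:330,::-1],(400,300),interpolation=2)
W=cv2.resize(A,(400,300))
cv2.imwrite("pics/c4.png",np.vstack([np.hstack([S,T]),np.hstack([W,0*W])]))
E
```

```text
(no output)
```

View pics/c4.png

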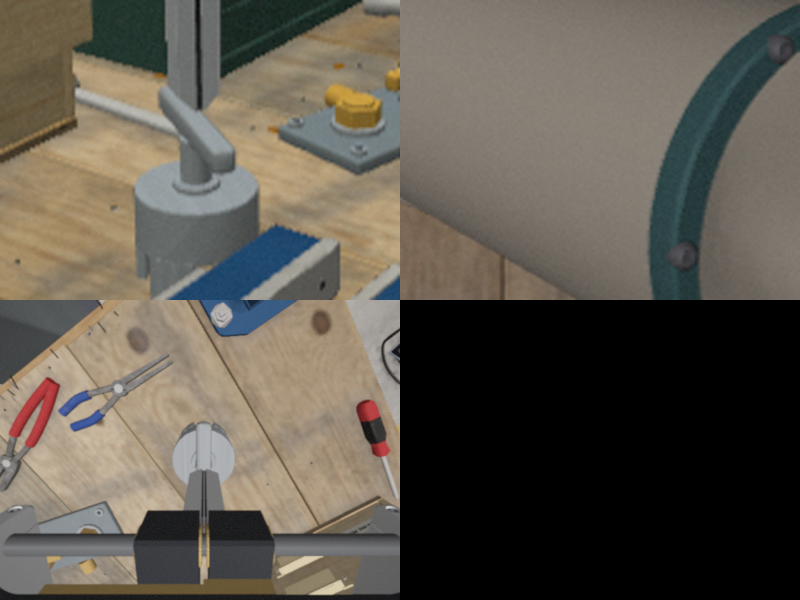

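```bash
python3 - <<'E'
from h import *
from scipy.spatial.transform import Rotation as Ro
def pw(fn,X):
    d=np.load(fn);R=Ro.from_quat(d['r']).as_matrix();H=d['H'];f=240/np.tan(np.radians(69.4398/2))
    c=H[:3,:3].T@(R.T@(np.array(X)-d['p'])-H[:3,3]);return np.round(c[:2]/c[2]*f+[326.07,234.64],1)
def ps(n,X):
    fv,cx,cy,R,t=C[n];f=240/np.tan(np.radians(fv/2));c=np.array(R)@X+t;return np.round(c[:2]/c[2]*f+[cx,cy],1)
for X in ((.4874,.3233,.0893),(.4872,.3225,.106),(.4484,.348,.106),(.5266,.2972,.106)): print(X,pw('w4.npz',X),ps('scene',np.array(X)))
E
```

```text
(0.4874, 0.3233, 0.0893) [326.2 268.8] [286.6 266.3]
(0.4872, 0.3225, 0.106) [324.8 280.1] [286.9 255.3]
(0.4484, 0.348, 0.106) [325.1 201.7] [298.3 268.3]
(0.5266, 0.2972, 0.106) [325.4 349.3] [276.2 243.7]
```

View pics/w4.png

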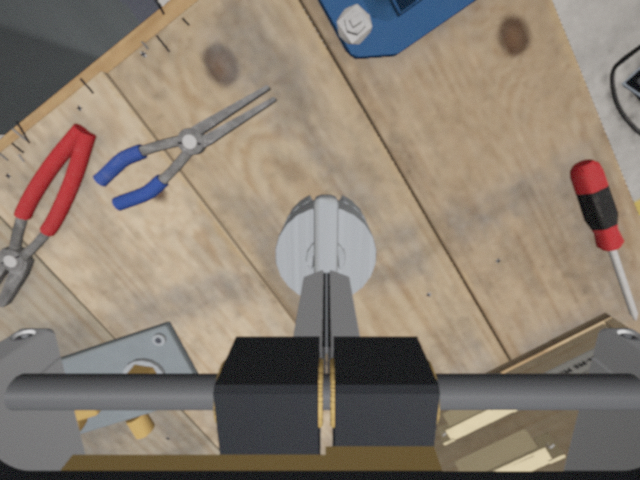

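The wrist picture has the fingertips at (326,272). The scene crop has them just above the bar, so they shut over its top and the physical tips stand about 19 mm above my TCP height. I'll reopen, go 17 mm lower and close again.

>>> {"api": "step_arm", "payload": {
  "series": [
    {"gripper": -0.2, "tx": 0, "ty": 0, "tz": -0.005, "wx": 0, "wy": 0, "wz": 0},
    {"gripper": -0.2, "tx": 0, "ty": 0, "tz": 0, "wx": 0, "wy": 0, "wz": 0},
    {"gripper": -0.2, "tx": 0, "ty": 0, "tz": 0, "wx": 0, "wy": 0, "wz": 0},
    {"gripper": -0.2, "tx": 0, "ty": 0, "tz": 0, "wx": 0, "wy": 0, "wz": 0},
    {"gripper": -0.2, "tx": 0, "ty": 0, "tz": 0, "wx": 0, "wy": 0, "wz": 0},
    {"gripper": -0.2, "tx": 0, "ty": 0, "tz": 0, "wx": 0, "wy": 0, "wz": 0},
    {"gripper": -0.2, "tx": 0, "ty": 0, "tz": 0, "wx": 0, "wy": 0, "wz": 0}
  ]
}}

```text
time_s: 11.12
tcp_pos: [0.4874, 0.3233, 0.0943]
tcp_rot: [0.284, 0.959, -0.0, -0.0]
ft_force: [0.3, 0.6, 0.5]
finger_gap: 0.0435
grasp_force: 0.0
```

>>> {"api": "step_arm", "payload": {
  "series": [
    {"gripper": -0.2, "tx": 0, "ty": 0, "tz": 0.008, "wx": 0, "wy": 0, "wz": 0},
    {"gripper": -0.2, "tx": 0, "ty": 0, "tz": 0.008, "wx": 0, "wy": 0, "wz": 0},
    {"gripper": -0.2, "tx": 0, "ty": 0, "tz": 0.006, "wx": 0, "wy": 0, "wz": 0},
    {"gripper": -0.2, "tx": 0, "ty": 0, "tz": 0, "wx": 0, "wy": 0, "wz": 0}
  ]
}}

```text
time_s: 11.45
tcp_pos: [0.4864, 0.3223, 0.0705]
tcp_rot: [0.284, 0.959, -0.001, -0.001]
ft_force: [-0.6, -0.2, 0.0]
finger_gap: 0.0564
grasp_force: 0.0
```

>>> {"api": "step_arm", "payload": {
  "series": [
    {"gripper": 1, "tx": 0, "ty": 0, "tz": 0, "wx": 0, "wy": 0, "wz": 0},
    {"gripper": 1, "tx": 0, "ty": 0, "tz": 0, "wx": 0, "wy": 0, "wz": 0},
    {"gripper": 1, "tx": 0, "ty": 0, "tz": 0, "wx": 0, "wy": 0, "wz": 0},
    {"gripper": 1, "tx": 0, "ty": 0, "tz": 0, "wx": 0, "wy": 0, "wz": 0},
    {"gripper": 1, "tx": 0, "ty": 0, "tz": 0, "wx": 0, "wy": 0, "wz": 0},
    {"gripper": 1, "tx": 0, "ty": 0, "tz": 0, "wx": 0, "wy": 0, "wz": 0},
    {"gripper": 1, "tx": 0, "ty": 0, "tz": 0, "wx": 0, "wy": 0, "wz": 0},
    {"gripper": 1, "tx": 0, "ty": 0, "tz": 0, "wx": 0, "wy": 0, "wz": 0},
    {"gripper": 1, "tx": 0, "ty": 0, "tz": 0, "wx": 0, "wy": 0, "wz": 0}
  ],
  "squeeze": 50
}}

```text
time_s: 12.2
tcp_pos: [0.4874, 0.323, 0.0725]
tcp_rot: [0.284, 0.959, -0.0, 0.0]
ft_force: [-0.5, -0.2, 1.3]
finger_gap: 0.0136
grasp_force: 50.0
```

```bash
python3 go.py 0.4872 0.3225 0.089 2.917
```

```text
t 12.2 pos [0.4874 0.323  0.0725] psi 2.5656 q [-0.2813  0.7357 -0.5683  1.7942  0.5439  0.7733 -0.1372] F [-0.4917 -0.1713  1.3448] M [-0.105  -0.0362  0.0093] gap 0.0136
shift in tool now [-0.0001 -0.0006 -0.0165] turn [-3.000e-04  2.000e-04 -3.514e-01]
```

>>> {"api": "step_arm", "payload": {
  "series": [
    {"gripper": 1, "tx": 0, "ty": 0, "tz": -0.01, "wx": 0, "wy": 0, "wz": 0},
    {"gripper": 1, "tx": 0, "ty": 0, "tz": -0.025, "wx": 0, "wy": 0, "wz": 0},
    {"gripper": 1, "tx": 0, "ty": 0, "tz": -0.03, "wx": 0, "wy": 0, "wz": 0},
    {"gripper": 1, "tx": 0, "ty": 0, "tz": -0.03, "wx": 0, "wy": 0, "wz": 0},
    {"gripper": 1, "tx": 0, "ty": 0, "tz": -0.025, "wx": 0, "wy": 0, "wz": -0.05},
    {"gripper": 1, "tx": 0, "ty": 0, "tz": -0.01, "wx": 0, "wy": 0, "wz": -0.07},
    {"gripper": 1, "tx": 0, "ty": 0, "tz": 0, "wx": 0, "wy": 0, "wz": -0.08},
    {"gripper": 1, "tx": 0, "ty": 0, "tz": 0, "wx": 0, "wy": 0, "wz": -0.08},
    {"gripper": 1, "tx": 0, "ty": 0, "tz": 0, "wx": 0, "wy": 0, "wz": -0.055},
    {"gripper": 1, "tx": 0, "ty": 0, "tz": 0, "wx": 0, "wy": 0, "wz": 0}
  ]
}}

```text
time_s: 13.03
tcp_pos: [0.4869, 0.3227, 0.2023]
tcp_rot: [0.119, 0.993, -0.0, -0.0]
ft_force: [-0.6, 0.1, -4.6]
finger_gap: 0.0129
grasp_force: 50.0
```

```bash
python3 go.py 0.4935 0.0288 0.2 2.9
```

```text
t 13.0333 pos [0.4869 0.3227 0.2023] psi 2.9022 q [-0.1652  0.6073 -0.7594  1.668   0.4674  1.0579  0.2607] F [-0.6113  0.0566 -4.5703] M [ 0.0359 -0.1431  0.062 ] gap 0.0129
shift in tool now [-0.0761 -0.284   0.0024] turn [-0.0008 -0.0009  0.0022]
```

>>> {"api": "step_arm", "payload": {
  "series": [
    {"gripper": 1, "tx": -0.004, "ty": -0.015, "tz": 0, "wx": 0, "wy": 0, "wz": 0},
    {"gripper": 1, "tx": -0.0081, "ty": -0.03, "tz": 0, "wx": 0, "wy": 0, "wz": 0},
    {"gripper": 1, "tx": -0.0081, "ty": -0.03, "tz": 0, "wx": 0, "wy": 0, "wz": 0},
    {"gripper": 1, "tx": -0.0081, "ty": -0.03, "tz": 0, "wx": 0, "wy": 0, "wz": 0},
    {"gripper": 1, "tx": -0.0081, "ty": -0.03, "tz": 0, "wx": 0, "wy": 0, "wz": 0},
    {"gripper": 1, "tx": -0.0081, "ty": -0.03, "tz": 0, "wx": 0, "wy": 0, "wz": 0},
    {"gripper": 1, "tx": -0.0081, "ty": -0.03, "tz": 0, "wx": 0, "wy": 0, "wz": 0},
    {"gripper": 1, "tx": -0.0081, "ty": -0.03, "tz": 0, "wx": 0, "wy": 0, "wz": 0},
    {"gripper": 1, "tx": -0.0081, "ty": -0.03, "tz": 0, "wx": 0, "wy": 0, "wz": 0},
    {"gripper": 1, "tx": -0.0054, "ty": -0.02, "tz": 0, "wx": 0, "wy": 0, "wz": 0},
    {"gripper": 1, "tx": -0.0019, "ty": -0.009, "tz": 0, "wx": 0, "wy": 0, "wz": 0},
    {"gripper": 1, "tx": 0, "ty": 0, "tz": 0, "wx": 0, "wy": 0, "wz": 0},
    {"gripper": 1, "tx": 0, "ty": 0, "tz": 0, "wx": 0, "wy": 0, "wz": 0},
    {"gripper": 1, "tx": 0, "ty": 0, "tz": 0, "wx": 0, "wy": 0, "wz": 0}
  ]
}}

```text
time_s: 14.2
tcp_pos: [0.4936, 0.0316, 0.2027]
tcp_rot: [0.119, 0.993, 0.001, 0.0]
ft_force: [1.0, -0.1, -4.6]
finger_gap: 0.0133
grasp_force: 50.0
```

```bash
python3 go.py 0.4935 0.0288 0.0915 2.9; python3 - <<'E'
from workcell import manip
import cv2,numpy as np
b=manip.grab_frame("scene");a=manip.grab_frame("wrist")
S=cv2.resize(b["color"][150:280,310:440,::-1],(500,500),interpolation=2)
W=a["color"][120:420,230:430,::-1];W=cv2.resize(W,(300,450))
o=np.zeros((500,800,3),np.uint8);o[:,:500]=S;o[:450,500:]=W
cv2.imwrite("pics/c5.png",o)
E
```

```text
t 14.2 pos [0.4936 0.0316 0.2027] psi 2.9028 q [ 0.4429  0.4807 -0.8117  1.9013  0.4267  0.9398  0.7616] F [ 0.973  -0.1193 -4.5741] M [ 0.0996 -0.1063 -0.0076] gap 0.0133
shift in tool now [-0.0005 -0.003   0.1112] turn [0.0018 0.0003 0.0028]
```

View pics/c5.png

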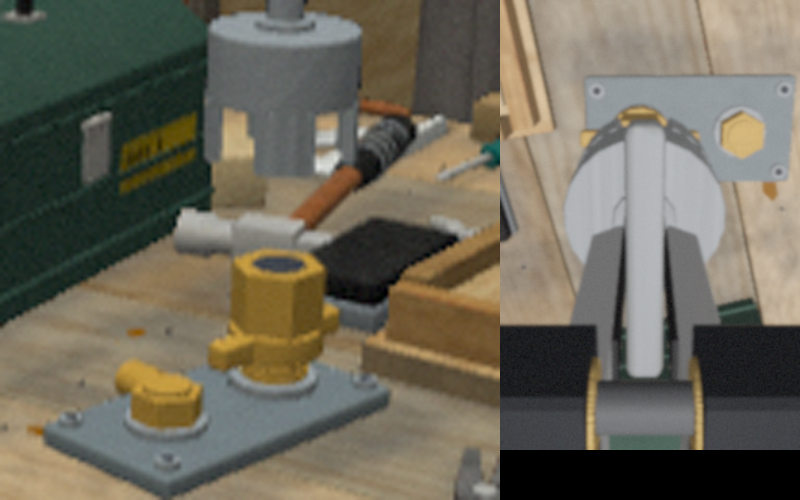

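The scene crop shows the wrench upright above the coupling, whose lugs lie along the plate's long sides. The wrist crop shows the bar across the plate. I'll lower it in stages.

>>> {"api": "step_arm", "payload": {
  "series": [
    {"gripper": 1, "tx": 0, "ty": -0.001, "tz": 0.02, "wx": 0, "wy": 0, "wz": 0},
    {"gripper": 1, "tx": 0, "ty": 0, "tz": 0.015, "wx": 0, "wy": 0, "wz": 0},
    {"gripper": 1, "tx": 0, "ty": 0, "tz": 0.01, "wx": 0, "wy": 0, "wz": 0},
    {"gripper": 1, "tx": 0, "ty": 0, "tz": 0.01, "wx": 0, "wy": 0, "wz": 0},
    {"gripper": 1, "tx": 0, "ty": 0, "tz": 0.01, "wx": 0, "wy": 0, "wz": 0},
    {"gripper": 1, "tx": 0, "ty": 0, "tz": 0.01, "wx": 0, "wy": 0, "wz": 0},
    {"gripper": 1, "tx": 0, "ty": 0, "tz": 0.01, "wx": 0, "wy": 0, "wz": 0}
  ]
}}

```text
time_s: 14.88
tcp_pos: [0.4937, 0.0287, 0.1167]
tcp_rot: [0.12, 0.993, 0.0, 0.0]
ft_force: [-0.0, -0.2, -3.6]
finger_gap: 0.0135
grasp_force: 50.0
```

```bash
python3 go.py 0.4935 0.0288 0.0915 2.9
```

```text
t 14.8833 pos [0.4937 0.0287 0.1167] psi 2.901 q [ 0.3665  0.5923 -0.7135  2.      0.5635  0.7532  0.6422] F [-0.0424 -0.1566 -3.625 ] M [-0.0166 -0.1596  0.0158] gap 0.0135
shift in tool now [0.0002 0.     0.0252] turn [0.0004 0.0006 0.001 ]
```

>>> {"api": "step_arm", "payload": {
  "series": [
    {"gripper": 1, "tx": 0, "ty": 0, "tz": 0.006, "wx": 0, "wy": 0, "wz": 0},
    {"gripper": 1, "tx": 0, "ty": 0, "tz": 0.006, "wx": 0, "wy": 0, "wz": 0},
    {"gripper": 1, "tx": 0, "ty": 0, "tz": 0.005, "wx": 0, "wy": 0, "wz": 0},
    {"gripper": 1, "tx": 0, "ty": 0, "tz": 0.005, "wx": 0, "wy": 0, "wz": 0},
    {"gripper": 1, "tx": 0, "ty": 0, "tz": 0.002, "wx": 0, "wy": 0, "wz": 0},
    {"gripper": 1, "tx": 0, "ty": 0, "tz": 0, "wx": 0, "wy": 0, "wz": 0},
    {"gripper": 1, "tx": 0, "ty": 0, "tz": 0, "wx": 0, "wy": 0, "wz": 0}
  ]
}}

```text
time_s: 15.47
tcp_pos: [0.4935, 0.0284, 0.0935]
tcp_rot: [0.12, 0.993, 0.0, 0.0]
ft_force: [-0.8, -0.5, -4.1]
finger_gap: 0.0136
grasp_force: 50.0
```

```bash
python3 go.py 0.4935 0.0288 0.0915 2.9
```

```text
t 15.4667 pos [0.4935 0.0284 0.0935] psi 2.9007 q [ 0.3416  0.6248 -0.6798  2.021   0.6047  0.7033  0.6062] F [-0.82   -0.4985 -4.1474] M [ 0.0744 -0.1298 -0.0275] gap 0.0136
shift in tool now [0.0001 0.0004 0.002 ] turn [0.0002 0.0003 0.0007]
```

>>> {"api": "step_arm", "payload": {
  "series": [
    {"gripper": 1, "tx": 0, "ty": 0, "tz": 0.001, "wx": 0, "wy": 0, "wz": 0},
    {"gripper": 1, "tx": 0, "ty": 0, "tz": 0.001, "wx": 0, "wy": 0, "wz": 0},
    {"gripper": 1, "tx": 0, "ty": 0, "tz": 0, "wx": 0, "wy": 0, "wz": 0}
  ]
}}

```text
time_s: 15.72
tcp_pos: [0.4935, 0.0283, 0.0915]
tcp_rot: [0.12, 0.993, 0.0, 0.0]
ft_force: [-0.1, 0.6, -4.3]
finger_gap: 0.0135
grasp_force: 50.0
```

>>> {"api": "step_arm", "payload": {
  "series": [
    {"gripper": 1, "tx": 0, "ty": 0, "tz": 0.001, "wx": 0, "wy": 0, "wz": 0},
    {"gripper": 1, "tx": 0, "ty": 0, "tz": 0, "wx": 0, "wy": 0, "wz": 0}
  ]
}}

```text
time_s: 15.88
tcp_pos: [0.4938, 0.0284, 0.0913]
tcp_rot: [0.12, 0.993, -0.0, 0.001]
ft_force: [-1.4, -0.2, 4.6]
finger_gap: 0.0136
grasp_force: 50.0
```

Contact occurs at the seated height. Now I turn it clockwise.

>>> {"api": "step_arm", "payload": {
  "series": [
    {"gripper": 1, "tx": 0, "ty": 0, "tz": -0.0005, "wx": 0, "wy": 0, "wz": 0.05},
    {"gripper": 1, "tx": 0, "ty": 0, "tz": 0, "wx": 0, "wy": 0, "wz": 0.07},
    {"gripper": 1, "tx": 0, "ty": 0, "tz": 0, "wx": 0, "wy": 0, "wz": 0.07},
    {"gripper": 1, "tx": 0, "ty": 0, "tz": 0, "wx": 0, "wy": 0, "wz": 0.07},
    {"gripper": 1, "tx": 0, "ty": 0, "tz": 0, "wx": 0, "wy": 0, "wz": 0.07},
    {"gripper": 1, "tx": 0, "ty": 0, "tz": 0, "wx": 0, "wy": 0, "wz": 0.07}
  ],
  "squeeze": 60
}}

```text
time_s: 16.38
tcp_pos: [0.4933, 0.0288, 0.0915]
tcp_rot: [0.316, 0.949, 0.0, 0.0]
ft_force: [-2.0, 0.2, 0.3]
finger_gap: 0.0132
grasp_force: 60.1
```

```bash
python3 go.py 0.4935 0.0284 0.0915 1.65
```

```text
t 16.3833 pos [0.4933 0.0288 0.0915] psi 2.4986 q [ 0.2677  0.6004 -0.5643  2.0252  0.5173  0.6579  0.2913] F [-2.0427  0.2438  0.3291] M [0.0735 0.3474 0.2085] gap 0.0132
shift in tool now [-0.0004 -0.0002 -0.    ] turn [4.000e-04 3.000e-04 8.486e-01]
```

>>> {"api": "step_arm", "payload": {
  "series": [
    {"gripper": 1, "tx": 0, "ty": 0, "tz": 0, "wx": 0, "wy": 0, "wz": 0.07},
    {"gripper": 1, "tx": 0, "ty": 0, "tz": 0, "wx": 0, "wy": 0, "wz": 0.07},
    {"gripper": 1, "tx": 0, "ty": 0, "tz": 0, "wx": 0, "wy": 0, "wz": 0.07},
    {"gripper": 1, "tx": 0, "ty": 0, "tz": 0, "wx": 0, "wy": 0, "wz": 0.07},
    {"gripper": 1, "tx": 0, "ty": 0, "tz": 0, "wx": 0, "wy": 0, "wz": 0.07},
    {"gripper": 1, "tx": 0, "ty": 0, "tz": 0, "wx": 0, "wy": 0, "wz": 0.07},
    {"gripper": 1, "tx": 0, "ty": 0, "tz": 0, "wx": 0, "wy": 0, "wz": 0.07},
    {"gripper": 1, "tx": 0, "ty": 0, "tz": 0, "wx": 0, "wy": 0, "wz": 0.07},
    {"gripper": 1, "tx": 0, "ty": 0, "tz": 0, "wx": 0, "wy": 0, "wz": 0.07}
  ]
}}

```text
time_s: 17.13
tcp_pos: [0.4935, 0.0289, 0.0914]
tcp_rot: [0.594, 0.804, 0.0, 0.0]
ft_force: [-0.9, 0.6, 0.2]
finger_gap: 0.0135
grasp_force: 60.1
```

```bash
python3 go.py 0.4935 0.0284 0.0915 1.65
```

```text
t 17.1333 pos [0.4935 0.0289 0.0914] psi 1.8687 q [ 0.1496  0.5696 -0.3851  2.0283  0.3624  0.6081 -0.1829] F [-0.9197  0.5708  0.2484] M [0.0563 0.2864 0.1828] gap 0.0135
shift in tool now [-0.0005 -0.0001 -0.0001] turn [ 7.000e-04 -1.000e-04  2.187e-01]
```

>>> {"api": "step_arm", "payload": {
  "series": [
    {"gripper": 1, "tx": 0, "ty": 0, "tz": 0, "wx": 0, "wy": 0, "wz": 0.04},
    {"gripper": 1, "tx": 0, "ty": 0, "tz": 0, "wx": 0, "wy": 0, "wz": 0.04},
    {"gripper": 1, "tx": 0, "ty": 0, "tz": 0, "wx": 0, "wy": 0, "wz": 0.03}
  ]
}}

```text
time_s: 17.38
tcp_pos: [0.4935, 0.0289, 0.0914]
tcp_rot: [0.637, 0.771, 0.0, 0.0]
ft_force: [-0.6, -0.0, 1.8]
finger_gap: 0.0133
grasp_force: 60.1
```

```bash
python3 go.py 0.4935 0.0284 0.0915 1.65
```

```text
t 17.3833 pos [0.4935 0.0289 0.0914] psi 1.7601 q [ 0.1284  0.5656 -0.3537  2.0288  0.3343  0.6012 -0.2633] F [-0.5886 -0.0274  1.8468] M [0.0833 0.236  0.1932] gap 0.0133
shift in tool now [-0.0005 -0.0001 -0.0001] turn [ 7.000e-04 -1.000e-04  1.101e-01]
```

>>> {"api": "step_arm", "payload": {
  "series": [
    {"gripper": 1, "tx": 0, "ty": 0, "tz": 0, "wx": 0, "wy": 0, "wz": 0.03},
    {"gripper": 1, "tx": 0, "ty": 0, "tz": 0, "wx": 0, "wy": 0, "wz": 0.03}
  ]
}}

```text
time_s: 17.55
tcp_pos: [0.4936, 0.0288, 0.0914]
tcp_rot: [0.66, 0.751, 0.0, 0.0]
ft_force: [-1.2, 0.1, 4.7]
finger_gap: 0.0134
grasp_force: 60.2
```

```bash
python3 go.py 0.4935 0.0284 0.0915 1.65|head -1
```

```text
t 17.55 pos [0.4936 0.0288 0.0914] psi 1.6996 q [ 0.1169  0.5637 -0.3364  2.0291  0.3186  0.5975 -0.3078] F [-1.1607  0.1179  4.6914] M [0.2278 0.3383 0.3563] gap 0.0134
```

>>> {"api": "step_arm", "payload": {
  "series": [
    {"gripper": 1, "tx": 0, "ty": 0, "tz": 0, "wx": 0, "wy": 0, "wz": 0.03}
  ]
}}

```text
time_s: 17.63
tcp_pos: [0.4936, 0.0288, 0.0913]
tcp_rot: [0.671, 0.741, 0.0, 0.0]
ft_force: [-1.3, 1.3, 5.2]
finger_gap: 0.0129
grasp_force: 60.6
```

```bash
python3 go.py 0.4935 0.0284 0.0915 1.65|head -1
```

```text
t 17.6333 pos [0.4936 0.0288 0.0913] psi 1.6699 q [ 0.111   0.5628 -0.3277  2.0292  0.3109  0.5957 -0.3298] F [-1.2995  1.3195  5.1692] M [0.2915 0.4753 0.6703] gap 0.0129
```

>>> {"api": "step_arm", "payload": {
  "series": [
    {"gripper": 1, "tx": 0, "ty": 0, "tz": 0, "wx": 0, "wy": 0, "wz": 0.03}
  ]
}}

```text
time_s: 17.72
tcp_pos: [0.4936, 0.0289, 0.0913]
tcp_rot: [0.682, 0.731, 0.0, 0.0]
ft_force: [-1.8, 0.2, 4.8]
finger_gap: 0.0135
grasp_force: 61.3
```

```bash
python3 go.py 0.4935 0.0284 0.0915 1.65|head -1
```

```text
t 17.7167 pos [0.4936 0.0289 0.0913] psi 1.6406 q [ 0.1049  0.5618 -0.3192  2.0294  0.3033  0.594  -0.3516] F [-1.7682  0.2138  4.7819] M [0.2573 0.4426 0.7622] gap 0.0135
```

The moment climbs to 0.76 N m near the expected angle, which is the firm stop. I'll hold, relax slightly, release and withdraw.

>>> {"api": "step_arm", "payload": {
  "series": [
    {"gripper": 1, "tx": 0, "ty": 0, "tz": 0, "wx": 0, "wy": 0, "wz": 0.01},
    {"gripper": 1, "tx": 0, "ty": 0, "tz": 0, "wx": 0, "wy": 0, "wz": 0},
    {"gripper": 1, "tx": 0, "ty": 0, "tz": 0, "wx": 0, "wy": 0, "wz": 0},
    {"gripper": 1, "tx": 0, "ty": 0, "tz": 0, "wx": 0, "wy": 0, "wz": -0.04},
    {"gripper": 1, "tx": 0, "ty": 0, "tz": 0, "wx": 0, "wy": 0, "wz": -0.02},
    {"gripper": -0.2, "tx": 0, "ty": 0, "tz": 0, "wx": 0, "wy": 0, "wz": 0},
    {"gripper": -0.2, "tx": 0, "ty": 0, "tz": 0, "wx": 0, "wy": 0, "wz": 0},
    {"gripper": -0.2, "tx": 0, "ty": 0, "tz": 0, "wx": 0, "wy": 0, "wz": 0},
    {"gripper": -0.2, "tx": 0, "ty": 0, "tz": 0, "wx": 0, "wy": 0, "wz": 0},
    {"gripper": -0.2, "tx": 0, "ty": 0, "tz": 0, "wx": 0, "wy": 0, "wz": 0},
    {"gripper": -0.2, "tx": 0, "ty": 0, "tz": 0, "wx": 0, "wy": 0, "wz": 0},
    {"gripper": -0.2, "tx": 0, "ty": 0, "tz": -0.01, "wx": 0, "wy": 0, "wz": 0},
    {"gripper": -0.2, "tx": 0, "ty": 0, "tz": -0.03, "wx": 0, "wy": 0, "wz": 0},
    {"gripper": -0.2, "tx": 0, "ty": 0, "tz": -0.04, "wx": 0, "wy": 0, "wz": 0},
    {"gripper": -0.2, "tx": 0, "ty": 0, "tz": -0.04, "wx": 0, "wy": 0, "wz": 0},
    {"gripper": -0.2, "tx": 0, "ty": 0, "tz": -0.04, "wx": 0, "wy": 0, "wz": 0},
    {"gripper": -0.2, "tx": 0, "ty": 0, "tz": 0, "wx": 0, "wy": 0, "wz": 0},
    {"gripper": -0.2, "tx": 0, "ty": 0, "tz": 0, "wx": 0, "wy": 0, "wz": 0}
  ]
}}

```text
time_s: 19.22
tcp_pos: [0.4949, 0.0286, 0.2537]
tcp_rot: [0.664, 0.748, 0.002, 0.002]
ft_force: [-0.5, 0.5, -1.5]
finger_gap: 0.0565
grasp_force: 0.0
```

```bash
python3 go.py 0.4935 0.0284 0.0915 1.65; python3 - <<'E'
from workcell import manip
import cv2,numpy as np
s=manip.observe()
a=manip.grab_frame("wrist");b=manip.grab_frame("scene")
np.savez("w6.npz",p=s['tcp_pos'],r=s['tcp_rot'],H=a['hand_eye'])
S=cv2.resize(b["color"][180:280,310:440,::-1],(400,308),interpolation=2)
W=a["color"][80:388,120:520,::-1]
cv2.imwrite("pics/c6.png",np.hstack([S,W]))
E
```

```text
t 19.2167 pos [0.4949 0.0286 0.2537] psi 1.6904 q [ 0.2052  0.3445 -0.4334  1.837   0.1718  0.9907 -0.18  ] F [-0.4839  0.4726 -1.4678] M [-0.0924 -0.069  -0.0723] gap 0.0565
shift in tool now [ 1.000e-04 -2.400e-03  1.622e-01] turn [0.006  0.0005 0.0404]
```

View pics/c6.png

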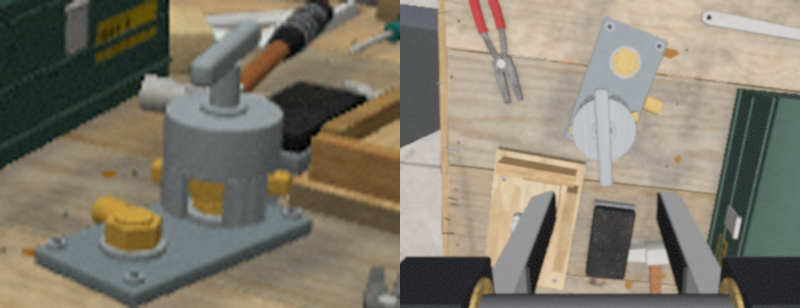

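The wrench sits upright and low on the coupling, with the lugs showing in its notches at (155,170) and (280,182) of the scene crop. The gripper is clear of it.

```bash
python3 -c "
from workcell import manip
print(manip.job_done())"
```

```text
the job is handed in; nothing more can be done
None
```

I turned the coupling finger-tight by hand, fitted the tee wrench fully down over the lugs and tightened it to its stop (0.76 N m, up from about 0.2). The wrench was left upright and the job handed in at about 19 s; the verdict was not shown to me.

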